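Switch the ball sorter's seesaw gate and run the batch to the other tray

ROBOT

A 7-joint arm with a two-finger parallel gripper is mounted at the origin on the work surface. World frame = base frame: x ahead of the robot, y to its left, z up, the work surface at z = 0. Lengths are in m, angles in rad, forces in N, time in s.
With the tool pointing down it reaches from about 0.35 to 0.9 m from the base axis. Payload 7.2 kg.
Tool frame: the origin (TCP) lies midway between the tips of the shut fingers; the grasp point (between the pads) lies env.pinch_z behind it (env.pinch_z is the distance from the TCP to the grasp point, in m); z points along the fingers, y is the direction in which the jaws open and shut (so a half turn about z gives the same grasp; the last joint's range is limited). The gripper opens to 88 mm and grips with 3 to 60 N. Pads are 20 mm wide; open, the fingers measure 115 mm over their backs; the gripper's body (75 mm by 178 mm) begins 61 mm behind the grasp point.
Start: joints at [-1.324, 0.411, -0.013, 1.596, 0.006, 1.134, -0.082], TCP at [0.194, 0.594, 0.203] pointing down, gripper open.
Joint ranges: [-2.95, 2.95], [-0.29, 1.99], [-1.47, 1.44], [0.14, 2.54], [-1.03, 4.17], [0.13, 1.85], [-2.86, 2.86]. Speed limits (rad/s): [2.39, 2.39, 3.01, 3.01, 3.14, 3.14, 3.14].

INTERFACE

Orientations are given as a rotation vector (axis times angle).
In Python, from cell import env, eyes, sign_off gives the robot as it stands. The module is installed in compiled form; this text tells all that it offers.
- The arm moves only by the tool carry_out, never from a script. Its argument "motion" is a list of rows, each a list of 2 entries, a list of its own where there are three numbers: the shift along the tool's x, y, z in mm, then the turn, a rotation vector about the tool's x, y, z in degrees. In form: [[[x, y, z], [rx, ry, rz]], ...]. A call has 1 to 12 rows; each row is the pose to reach, as a shift and turn from the pose commanded when the call began, along the tool's axes at that moment; what a row does not reach only later rows make up. A row lasts 1/10 s, in which the tool goes at most 50 mm and 8.59 degrees, less where a joint would pass 70% of its speed; a pose out of reach is approached as far as the arm can. A call with a gripper value outside its range is refused whole. "grip" is the gripper's target within -1 to 1 (fully open at 1, half-way at 0, shut at -1), set as the call begins (left out, the last holds). The fingers move at their own pace and stop on an object; "squeeze" is the grip in N (left out, the last holds). Time passes only in rows, so rows that repeat a pose let the fingers close. It gives the time, the measured TCP pose, the force and the opening at its end, in the units of the state.
- env.get_obs(): the state, without advancing time (a new reading comes with each control period).
- eyes.snapshot(name): name is "scene" or "top"; returns (picture, depth): 420x560x3 uint8, red, green, blue; 420x560 float32, m along the optical axis (not along the pixel's ray), 0 where there is no reading.
- eyes.calibration(name): a dict with "K" (3x3 intrinsics, pixels), "R" (3x3) and "t" (3): a world point X has camera coordinates R X + t. Camera axes: x right, y down, z forward; pixel columns grow to the right and rows downward; lengths in m; the calibration is good to about 2 mm. A picture is of the moment at which its call begins. calibration takes no time and is no camera call.
- sign_off(): hands the job in, once; it reports no verdict.
The state is a dict: "clock": time; "joints": joint angles; "joint_velocities": joint speeds; "joint_torque": joint torques, N m; "position": TCP position; "eef_rot": TCP orientation; "contact_force": force on the tool from outside, world axes, zero at the start; "wrist_torque": the same for the moment, N m; "finger_gap": opening from 0.0 (shut) to 1.0 (fully open).
Only numpy, scipy, OpenCV 4.12 (cv2) and the standard library are available. Lean on these libraries where they do the work, as an engineer would, in place of code of your own. Each camera call takes 0.05 s, during which the arm holds its last target.

TASK

The batch of three bearing balls waiting in the feed chute belongs in the tray on the other side from the one the gate now slopes to. With a fingertip, press the raised end of the seesaw gate down so that it rocks over its pivot and lies fully over to the other side, then press the red release cap down and keep it down until all three balls have rolled into that other tray, and let it spring back up. Do not touch the balls, and leave the things lying around the sorter where they are.

Things in the scene. Friction and masses are not known exactly. Their poses are not given: they have to be found in the camera images.
- sorter: Ball sorter, fixed, on a white base. Origin: on the bench under the middle of the gate's pivot. x axis: level, from the gate up along the feed chute, away from the robot (turned up to 0.45 rad); y: to the left chute and tray; z up. Feed chute: steel channel 28 mm wide, along x from 14 to 172 mm, wall tops 128 (lip) to 150 mm high. An outlet chute slopes down to a blue tray at +y and at -y.
- gate (a joint): Seesaw gate: steel trough 210 x 40 mm along sorter y, rocking on a level pivot (along sorter x) 60 mm above the bench. rad: +0.28 = fully over to the left (+y end down, feeds the left tray), -0.28 = to the right, 0 = level. A weight (56 mm wide, top 130 mm high) at mid-length on its robot side keeps it on either stop; pressed past level it falls on to the other by itself. Under 2 N on a thumb plate. Starts over to either side.
- pad_left (a point): Yellow thumb plate, 38 (sorter x) x 40 (sorter y) x 4 mm, at the left (sorter +y) end of the gate, on its robot side. Point: centre of its top face; with the gate level it is 39 mm to sorter -x of the pivot's middle, 86 mm to the side and 49 mm above the pivot. 131 mm above the bench when this end is up (69 mm to the side), 83 mm when it is down (96 mm to the side).
- pad_right (a point): Yellow thumb plate, 38 (sorter x) x 40 (sorter y) x 4 mm, at the right (sorter -y) end of the gate, on its robot side. Point: centre of its top face; with the gate level it is 39 mm to sorter -x of the pivot's middle, 86 mm to the side and 49 mm above the pivot. 131 mm above the bench when this end is up (69 mm to the side), 83 mm when it is down (96 mm to the side).
- release (a joint): Travel of the red release cap in m: 0 = up (a blade in the feed chute holds the balls back), 0.018 = fully down (blade sunk 4 mm below the chute floor, the balls roll out). Sprung back up; 2 N start it, 6 N hold it fully down. Balls begin to run at about 0.014; kept fully down, all three are out of the chute within 1.5 s and in the tray within 3 s.
- release_top (a point): Centre of the top of the red release cap (disc 28 mm dia, 8 mm thick), pressed straight down; at 70 mm along x, 45 mm along y from the sorter's origin, 162 mm above the bench when up, 144 mm when down.
- tray_left_in (a point): Centre of the inner floor of the left blue tray (outside 110 along sorter x, 130 along sorter y, 34 mm high, walls 4 mm); axes as the sorter's.
- tray_right_in (a point): The same point of the right blue tray; same size.
- ball0_center (a point): Centre of steel bearing ball 1 of 3 (20 mm dia, 33 g). The three wait in a row in the feed chute behind the blade, ball 1 lowest.
- ball1_center (a point): Centre of steel bearing ball 2 of 3 (20 mm dia, 33 g). The three wait in a row in the feed chute behind the blade, ball 1 lowest.
- ball2_center (a point): Centre of steel bearing ball 3 of 3 (20 mm dia, 33 g). The three wait in a row in the feed chute behind the blade, ball 1 lowest.
- lens: Bystander: C-mount lens standing upright, black, 46 dia x 50 mm. Origin: centre of its underside.
- ring_gauge: Bystander: steel ring gauge lying flat, 60 dia x 16 mm, 36 mm bore. Origin: centre of its underside.
- driver: Bystander: screwdriver with orange handle lying on the bench, 160 mm long. Origin: centre of its underside.
- screw_jar: Bystander: clear jar with white cap, 48 dia x 60 mm. Origin: centre of its underside.
- post: Bystander: steel optical post on a 32 mm foot, standing upright, 85 mm tall. Origin: centre of its underside.
- spacer: Bystander: white plastic spacer block, 60 x 40 x 18 mm, with two steel cap screws in its top (24 mm over all). Origin: centre of its underside.
- target: Bystander: white calibration tile with black dots, 60 x 60 x 6 mm. Origin: centre of its underside.

How it is judged:
On the way:
1. the gate lies fully over to the other side while all three balls still wait in the feed chute (distance of each of pad_left, pad_right from where it was at the start of the episode above 0.035 m and (value of joint gate above 0.24 rad or value of joint gate below -0.24 rad) and x of each of ball0_center, ball1_center, ball2_center in the frame of sorter above 0.07 m), for 0.2 s.
At the end, for the whole second after the job is handed in: The gate rests on the stop opposite to the one it started on (within 0.04 rad), all three balls lie at rest on the floor of the tray on that side, and the release cap is back up (within 3 mm) (distance of each of pad_left, pad_right from where it was at the start of the episode above 0.035 m and linear speed of each of ball0, ball1, ball2 below 0.05 m/s and value of joint release below 0.003 m and ((value of joint gate above 0.24 rad and z of each of ball0_center, ball1_center, ball2_center in the frame of tray_left_in below 0.022 m and x of ball0_center in the frame of tray_left_in between -0.055 and 0.055 m and y of ball0_center in the frame of tray_left_in between -0.065 and 0.065 m and x of ball1_center in the frame of tray_left_in between -0.055 and 0.055 m and y of ball1_center in the frame of tray_left_in between -0.065 and 0.065 m and x of ball2_center in the frame of tray_left_in between -0.055 and 0.055 m and y of ball2_center in the frame of tray_left_in between -0.065 and 0.065 m) or (value of joint gate below -0.24 rad and z of each of ball0_center, ball1_center, ball2_center in the frame of tray_right_in below 0.022 m and x of ball0_center in the frame of tray_right_in between -0.055 and 0.055 m and y of ball0_center in the frame of tray_right_in between -0.065 and 0.065 m and x of ball1_center in the frame of tray_right_in between -0.055 and 0.055 m and y of ball1_center in the frame of tray_right_in between -0.065 and 0.065 m and x of ball2_center in the frame of tray_right_in between -0.055 and 0.055 m and y of ball2_center in the frame of tray_right_in between -0.065 and 0.065 m))); the robot touches nothing.
It fails at once if the robot touches a ball (contact force between any of ball0, ball1, ball2 and the arm above 0.2 N or contact force between any of ball0, ball1, ball2 and the fingers above 0.2 N).
It fails at once if a ball is lifted above the feed chute (height (world z) of any of ball0_center, ball1_center, ball2_center above 0.165 m).
It fails at once if a bystander is shifted by more than 20 mm, lifted or tipped (distance of any of lens, ring_gauge, driver, screw_jar, post, spacer, target from where it was at the start of the episode above 0.02 m or angle between any of lens, ring_gauge, screw_jar, post, spacer, target's own z axis and vertical above 0.35 rad).
It also fails if it takes over 43 s, if anything falls off the work surface, if the arm or the gripper's body presses on something with over 40 N, if the wrist force passes 120 N, or if a joint passes its speed limit or range.

## Working session

There is one attempt and no reset: what is moved stays moved. The work goes in short steps, Python scripts to look and compute and a tool call to move; the robot and the scene stay as the last step left them, time stands still between calls to the robot, and variables do not carry over. Pictures are saved under pics/ and viewed, and the job is handed in when it is done.

Besides the shell and the picture viewer there is one more tool, called after "Call:" as name([rows], argument=value, ...), one row to a line, values as JSON. carry_out: Moves the arm, as the interface text tells. Its arguments: {"type":"object","properties":{"motion":{"type":"array","items":{"type":"array"}},"grip":{"type":"number"},"squeeze":{"type":"number"}},"required":["motion"]}

```bash
mkdir -p pics
python3 - <<'E'
from cell import env, eyes
import cv2, numpy as np
o=env.get_obs(); print({k:np.round(v,3) for k,v in o.items()}, env.pinch_z)
for n in("scene","top"):
    p,d=eyes.snapshot(n); cv2.imwrite(f"pics/{n}0.png",p[:,:,::-1]); np.savez(f"{n}0.npz",p=p,d=d,**eyes.calibration(n))
    c=eyes.calibration(n); print(n,np.round(-c["R"].T@c["t"],3),np.round(c["R"],2).tolist(),c["K"][0])
E
```

```text
{'clock': np.float64(0.0), 'joints': array([-1.324,  0.412, -0.013,  1.597,  0.006,  1.134, -0.082]), 'joint_velocities': array([ 0.001,  0.   , -0.002,  0.001,  0.001, -0.002,  0.001]), 'joint_torque': array([ 0.0000e+00, -5.8795e+01,  6.4100e-01, -2.9108e+01, -5.4000e-02,
        1.8000e-02,  0.0000e+00]), 'position': array([0.193, 0.594, 0.202]), 'eef_rot': array([-4.920e-01, -3.103e+00,  3.000e-03]), 'contact_force': array([ 0.326,  0.054, -0.084]), 'wrist_torque': array([ 0.016,  0.024, -0.01 ]), 'finger_gap': np.float64(0.998)} 0.0187
scene [ 0.991 -0.096  0.859] [[0.3, 0.96, 0.02], [0.8, -0.24, -0.54], [-0.52, 0.17, -0.84]] [415.77707728   0.         279.00760542]
top [0.43  0.03  1.466] [[-0.0, -1.0, -0.01], [-1.0, 0.0, -0.09], [0.09, 0.01, -1.0]] [507.77237647   0.         275.005165  ]
```

View pics/scene0.png

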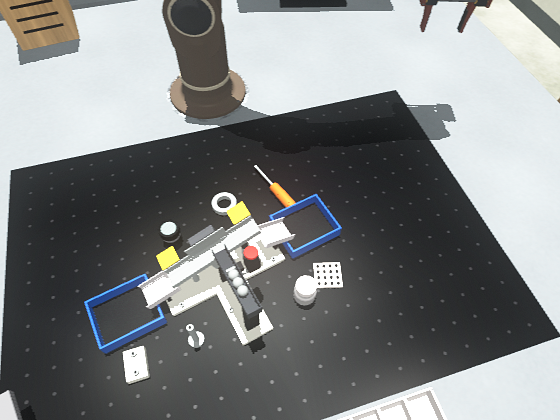

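View pics/top0.png

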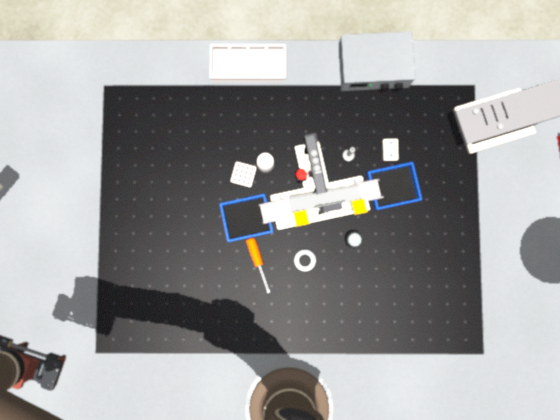

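The top view shows the yellow plates at about (301,218) for the left one and (359,207) for the right one. The red cap is at (302,175), with the balls in the chute at about (317,168). Next I'll measure these.

```bash
cat > h.py <<'E'
import numpy as np, cv2
def load(n,i=0): return np.load(f"{n}{i}.npz")
def blobs(z,kind):
    h=cv2.cvtColor(z['p'],cv2.COLOR_RGB2HSV); H,S,V=cv2.split(h)
    m={'y':(H>22)&(H<35)&(S>150)&(V>100),'r':((H<5)|(H>174))&(S>150)&(V>60),'b':(H>95)&(H<130)&(S>150)&(V>80)}[kind]
    n,l,s,c=cv2.connectedComponentsWithStats(m.astype(np.uint8),connectivity=8)
    return [(s[i,4],c[i],l==i) for i in range(1,n) if s[i,4]>15]
def pts(z,mask):
    v,u=np.nonzero(mask&(z['d']>0)); d=z['d'][v,u]
    c=np.stack([u,v,np.ones_like(u)]).astype(float); c=np.linalg.inv(z['K'])@c*d
    return ((c.T-z['t'])@z['R'])
def ray(z,uv,h):
    d=z['R'].T@np.linalg.inv(z['K'])@np.array([*uv,1.]); o=-z['R'].T@z['t']
    return o+d*(h-o[2])/d[2]
E
python3 - <<'E'
from h import *
np.set_printoptions(precision=4,suppress=True)
for n in("top","scene"):
    z=load(n)
    for k in 'yrb':
        for a,c,m in blobs(z,k):
            P=pts(z,m); print(n,k,a,c,'med',np.median(P,0),'min',np.percentile(P,3,0),'max',np.percentile(P,97,0))
E
```

```text
top y 165 [358.8485 206.6121] med [ 0.5581 -0.1907  0.0831] min [ 0.5411 -0.2082  0.0747] max [ 0.5767 -0.1735  0.0901]
top y 165 [300.8364 218.0242] med [ 0.5241 -0.0297  0.1306] min [ 0.5056 -0.0458  0.1231] max [ 0.5426 -0.0139  0.1395]
top y 92 [253.9783 252.1957] med [0.4353 0.099  0.0247] min [0.4043 0.0874 0.0193] max [0.4664 0.1105 0.0299]
top r 90 [300.3444 174.3778] med [ 0.6364 -0.0276  0.1607] min [ 0.6235 -0.0393 -0.0019] max [ 0.6739 -0.0174  0.1652]
top b 549 [398.6321 184.0911] med [ 0.64   -0.3273  0.0224] min [ 0.5617 -0.3718 -0.0026] max [ 0.6912 -0.2295  0.037 ]
top b 395 [242.1899 217.0962] med [0.5319 0.139  0.0288] min [ 0.4717  0.0529 -0.0031] max [0.5971 0.1929 0.0379]
scene y 86 [281.8605 192.4884] med [0.433  0.0963 0.0249] min [0.4027 0.0849 0.0227] max [0.4706 0.1099 0.0288]
scene b 516 [320.3934 214.157 ] med [0.5097 0.1748 0.0258] min [0.4702 0.0993 0.0042] max [0.5819 0.1927 0.0362]
scene b 968 [108.9246 312.0444] med [ 0.5878 -0.3382  0.0243] min [ 0.564  -0.3754  0.0007] max [ 0.6912 -0.2641  0.036 ]
```

```bash
cat >> h.py <<'E'
from scipy.spatial.transform import Rotation as Ro
O=np.array([.5764,-.0894,0]); yaw=np.arctan2(.034,.161)
X=np.array([np.cos(yaw),np.sin(yaw),0]); Y=np.array([-X[1],X[0],0])
def W(x,y,z): return O+X*x+Y*y+np.array([0,0,z])
def shift(p):
    from cell import env
    o=env.get_obs(); R=Ro.from_rotvec(o['eef_rot']).as_matrix()
    Rd=np.stack([-X,Y,[0,0,-1]],1)
    print('target',np.round(p,4),'shift mm',np.round(R.T@(p-o['position'])*1e3,1),'turn',np.round(np.rad2deg(Ro.from_matrix(R.T@Rd).as_rotvec()),1), 'pos',np.round(o['position'],4),'F',o['contact_force'].round(1),'t',o['clock'])
E
python3 - <<'E'
from h import *
z=load("top"); print(yaw, ray(z,(301.5,174.8),.162), W(.07,.045,.162))
for a,c,m in blobs(z,'y')[:2]:print(ray(z,c,.131),ray(z,c,.083))
m=blobs(z,'r')[0][2]; P=pts(z,m);P=P[P[:,2]>.15];print(len(P),P.mean(0))
shift(W(-.039,.08,.2))
E
```

```text
0.20812220444420665 [ 0.63428059 -0.0302107   0.162     ] [ 0.63559141 -0.03090746  0.162     ]
[ 0.5541936  -0.18250676  0.131     ] [ 0.55864746 -0.19014811  0.083     ]
[ 0.52411671 -0.02935677  0.131     ] [ 0.52748948 -0.03149325  0.083     ]
72 [ 0.63508682 -0.02917018  0.16119644]
target [ 0.5217 -0.0192  0.2   ] shift mm [-502.  -481.3    2.5] turn [ -0.1  -0.  -30. ] pos [0.1934 0.5938 0.2018] F [0.3 0.3 0.1] t 0.1
```

Call:
carry_out([
  [[-40, -40, 0], [0, 0, 0]],
  [[-80, -77, 0], [0, 0, -3]],
  [[-115, -110, 0], [0, 0, -6]],
  [[-150, -144, 0], [0, 0, -9]],
  [[-190, -182, 0], [0, 0, -12]],
  [[-225, -216, 0], [0, 0, -15]],
  [[-260, -249, 0], [0, 0, -18]],
  [[-300, -288, 0], [0, 0, -21]],
  [[-340, -326, 0], [0, 0, -24]],
  [[-380, -364, 0], [0, 0, -27]],
  [[-415, -398, 0], [0, 0, -30]],
  [[-450, -431, 0], [0, 0, -30]],
], grip=-1, squeeze=10)

```text
clock: 1.3
position: [0.4774, 0.0635, 0.2026]
eef_rot: [-0.33, 3.124, 0.0]
contact_force: [1.0, 0.7, -0.2]
finger_gap: 0.003
```

Run:
```python
from h import *
shift(W(-.039,.08,.15))
```

```text
target [ 0.5217 -0.0192  0.15  ] shift mm [-26.1 -90.1  52.6] turn [0.  0.  0.1] pos [0.4774 0.0635 0.2026] F [ 1.   0.7 -0.2] t 1.3
```

Call:
carry_out([
  [[-10, -30, 0], [0, 0, 0]],
  [[-18, -60, 0], [0, 0, 0]],
  [[-20, -68, 20], [0, 0, 0]],
  [[-20, -68, 40], [0, 0, 0]],
  [[-20, -68, 50], [0, 0, 0]],
  [[-20, -68, 50], [0, 0, 0]],
  [[-20, -68, 50], [0, 0, 0]],
])

```text
clock: 2.0
position: [0.5107, 0.0034, 0.1529]
eef_rot: [-0.328, 3.124, 0.0]
contact_force: [0.7, -0.1, -0.4]
finger_gap: 0.007
```

Run:
```python
from h import *
from cell import eyes
p,d=eyes.snapshot("scene"); cv2.imwrite("pics/s1.png",cv2.resize(p[120:340,60:360,::-1],None,fx=2.5,fy=2.5,interpolation=cv2.INTER_CUBIC))
shift(W(-.039,.08,.10))
```

```text
target [ 0.5217 -0.0192  0.1   ] shift mm [ -5.7 -24.4  53.3] turn [0.  0.  0.1] pos [0.511  0.0034 0.1533] F [ 1.  -1.   1.1] t 2.05
```

View pics/s1.png

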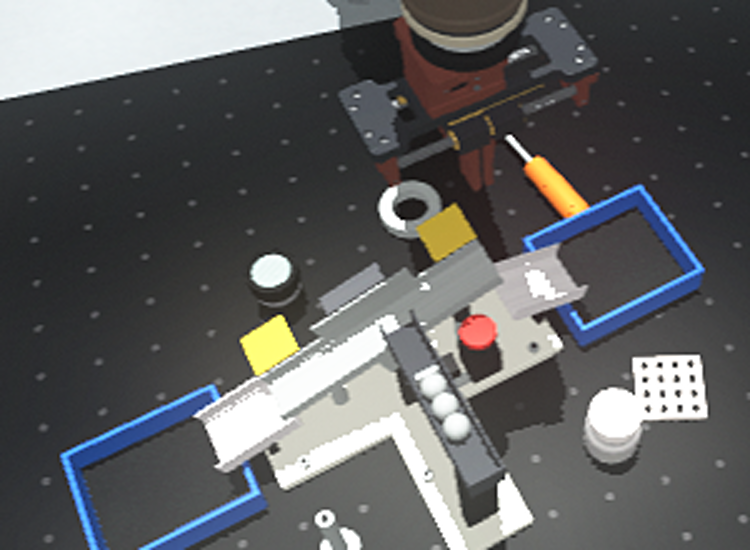

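The shut fingertips, at about (480,180) in the crop, sit just outside the left (raised) plate at (445,232). I'll move over it and press.

Call:
carry_out([
  [[-6, -24, 0], [0, 0, 0]],
  [[-6, -24, 0], [0, 0, 0]],
  [[-6, -24, 8], [0, 0, 0]],
  [[-6, -24, 16], [0, 0, 0]],
  [[-6, -24, 24], [0, 0, 0]],
  [[-6, -24, 31], [0, 0, 0]],
  [[-6, -24, 38], [0, 0, 0]],
  [[-6, -24, 45], [0, 0, 0]],
  [[-6, -24, 52], [0, 0, 0]],
  [[-6, -24, 56], [0, 0, 0]],
  [[-6, -24, 56], [0, 0, 0]],
  [[-6, -24, 56], [0, 0, 0]],
])

```text
clock: 3.25
position: [0.5215, -0.0193, 0.0965]
eef_rot: [0.327, -3.124, 0.0]
contact_force: [-0.4, -0.9, 0.3]
finger_gap: 0.002
```

Run:
```python
from h import *
from cell import eyes
for n in("scene","top"):
    p,d=eyes.snapshot(n); np.savez(f"{n}2.npz",p=p,d=d,**eyes.calibration(n))
    if n=="scene": cv2.imwrite("pics/s2.png",cv2.resize(p[120:340,60:360,::-1],None,fx=2.5,fy=2.5,interpolation=cv2.INTER_CUBIC))
    for a,c,m in blobs(load(n,2),'y'): print(n,a,c,np.median(pts(load(n,2),m),0))
shift(W(-.039,.08,.20))
```

```text
scene 96 [283.41666667 194.1875    ] [0.44074433 0.09891285 0.02542847]
scene 164 [243.5        216.44512195] [ 0.53276695 -0.02216155  0.11584059]
top 176 [357.88636364 206.71022727] [ 0.55607428 -0.18489555  0.10087248]
top 99 [253.78787879 251.74747475] [0.43810264 0.09914481 0.02385811]
target [ 0.5217 -0.0192  0.2   ] shift mm [-1.000e-01  0.000e+00 -1.032e+02] turn [-0.  0.  0.] pos [ 0.5217 -0.0192  0.0968] F [-0.2 -0.8 -0.8] t 3.35
```

View pics/s2.png

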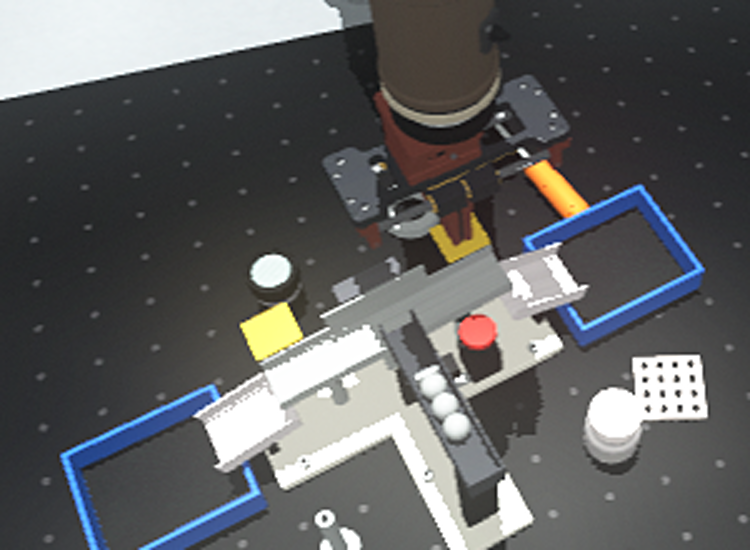

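The gate has moved: the right plate rose from 0.083 to about 0.101, but that isn't fully over. I'll check whether it is still moving.

Call:
carry_out([
  [[0, 0, 0], [0, 0, 0]],
  [[0, 0, 0], [0, 0, 0]],
])

```text
clock: 3.55
position: [0.5216, -0.0192, 0.0968]
eef_rot: [-0.327, 3.124, 0.0]
contact_force: [0.8, -0.5, 0.2]
finger_gap: 0.007
```

Run:
```python
from h import *
from cell import eyes
for n in("top","scene"):
    p,d=eyes.snapshot(n); np.savez(f"{n}3.npz",p=p,d=d,**eyes.calibration(n))
    cv2.imwrite(f"pics/{n}3.png",cv2.resize((p[180:280,180:300] if n=="scene" else p[160:260,250:390])[:,:,::-1],None,fx=5,fy=5,interpolation=cv2.INTER_CUBIC))
    for a,c,m in blobs(load(n,3),'y'): P=pts(load(n,3),m);print(n,a,c,np.median(P,0),P.min(0),P.max(0))
shift(W(-.039,.08,.20))
```

```text
top 173 [357.86127168 206.64739884] [ 0.556328   -0.18487691  0.10057978] [ 0.53702932 -0.20933511 -0.00113879] [ 0.57811553 -0.16492606  0.11144109]
top 102 [253.80392157 251.85294118] [0.43529535 0.09903554 0.02399587] [0.40140329 0.08479713 0.01342509] [0.46937635 0.11346996 0.03151736]
scene 93 [283.39784946 194.12903226] [0.43968146 0.09914473 0.02561692] [0.40750819 0.08509406 0.02163925] [0.47353738 0.1121999  0.02977772]
scene 163 [243.4601227  216.44171779] [ 0.53242824 -0.02233218  0.11610938] [ 0.4365951  -0.04011614 -0.00141304] [0.54674403 0.00433274 0.12032758]
target [ 0.5217 -0.0192  0.2   ] shift mm [-1.000e-01 -1.000e-01 -1.033e+02] turn [0. 0. 0.] pos [ 0.5216 -0.0191  0.0967] F [-0.5  0.5  0.2] t 3.65
```

View pics/scene3.png

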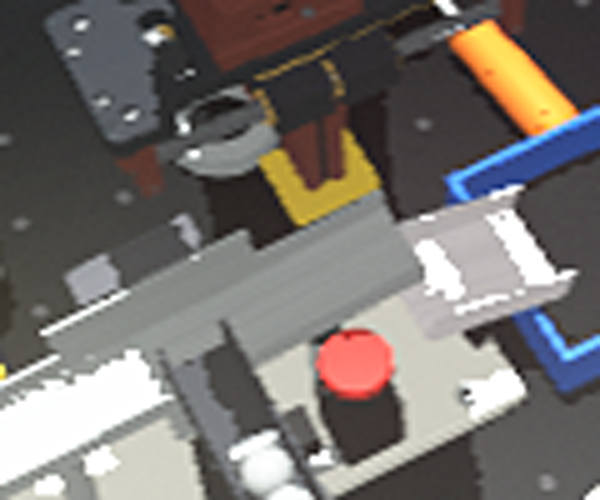

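View pics/top3.png

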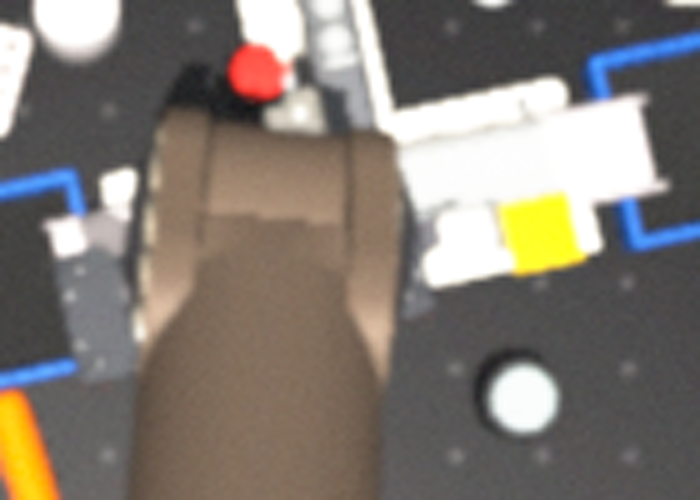

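Both views show the fingertips resting on the plate with the gate just short of level (right plate at 0.101, left at 0.116). So the real tips are about 18 mm above the reported TCP. I'll press further, in steps.

Call:
carry_out([
  [[0, 0, 4], [0, 0, 0]],
  [[0, 0, 8], [0, 0, 0]],
  [[0, 0, 12], [0, 0, 0]],
  [[0, 0, 15], [0, 0, 0]],
  [[0, 0, 15], [0, 0, 0]],
  [[0, 0, 15], [0, 0, 0]],
  [[0, 0, 15], [0, 0, 0]],
])

```text
clock: 4.35
position: [0.5216, -0.0191, 0.0816]
eef_rot: [-0.327, 3.124, -0.0]
contact_force: [-0.7, 0.8, 0.3]
finger_gap: 0.005
```

Run:
```python
from h import *
from cell import eyes
for n in("top","scene"):
    p,d=eyes.snapshot(n); np.savez(f"{n}4.npz",p=p,d=d,**eyes.calibration(n))
    if n=="scene":cv2.imwrite(f"pics/{n}4.png",cv2.resize((p[180:280,180:300] if n=="scene" else p[160:260,250:390])[:,:,::-1],None,fx=5,fy=5,interpolation=cv2.INTER_CUBIC))
    for a,c,m in blobs(load(n,4),'y'): P=pts(load(n,4),m);print(n,a,c,np.median(P,0))
shift(W(-.039,.08,.20))
```

```text
top 187 [352.30481283 207.24064171] [ 0.55325076 -0.16648272  0.12920498]
top 100 [253.82 251.78] [0.43529642 0.09896812 0.02396533]
scene 63 [285.73015873 196.96825397] [0.44907741 0.10212554 0.02624227]
scene 178 [251.76966292 220.53932584] [5.27885676e-01 6.67031891e-06 8.29916363e-02]
scene 18 [165.5        244.33333333] [ 0.49966175 -0.19701238  0.03594568]
target [ 0.5217 -0.0192  0.2   ] shift mm [-1.000e-01 -1.000e-01 -1.183e+02] turn [-0.  0.  0.] pos [ 0.5216 -0.0191  0.0817] F [-0.2  0.7 -0.2] t 4.45
```

View pics/scene4.png

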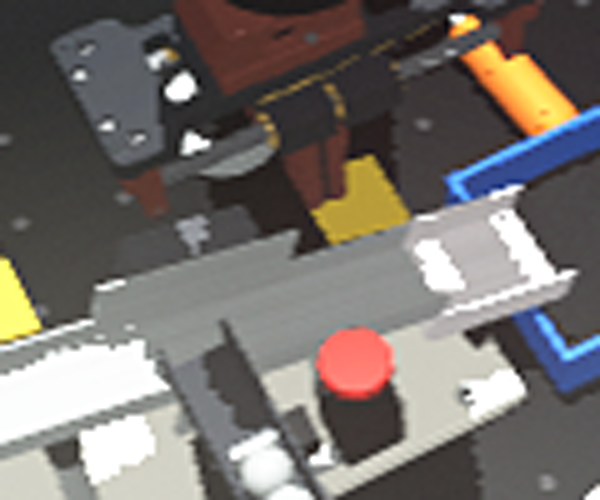

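The gate is now fully over, with the left plate at z=0.083 and the right at 0.129, and the balls are still in the chute. Next I'll lift and go above the cap.

Call:
carry_out([
  [[0, 0, -40], [0, 0, 0]],
  [[0, 0, -80], [0, 0, 0]],
  [[0, 0, -110], [0, 0, 0]],
  [[0, 0, -118], [0, 0, 0]],
  [[-30, -10, -118], [0, 0, 0]],
  [[-60, -20, -118], [0, 0, 0]],
  [[-90, -29, -118], [0, 0, 0]],
  [[-109, -35, -118], [0, 0, 0]],
  [[-109, -35, -105], [0, 0, 0]],
  [[-109, -35, -98], [0, 0, 0]],
  [[-109, -35, -98], [0, 0, 0]],
  [[-109, -35, -98], [0, 0, 0]],
])

```text
clock: 5.65
position: [0.6343, -0.0306, 0.1793]
eef_rot: [0.327, -3.123, -0.001]
contact_force: [1.0, 0.5, 0.4]
finger_gap: 0.008
```

Run:
```python
from h import *
from cell import eyes
for n in("top","scene"):
    p,d=eyes.snapshot(n); np.savez(f"{n}5.npz",p=p,d=d,**eyes.calibration(n))
    if n=="scene":cv2.imwrite(f"pics/{n}5.png",cv2.resize((p[180:300,180:310] if n=="scene" else p[160:260,250:390])[:,:,::-1],None,fx=5,fy=5,interpolation=cv2.INTER_CUBIC))
    for a,c,m in blobs(load(n,5),'y'): P=pts(load(n,5),m);print(n,a,c,np.median(P,0))
shift(W(.07,.045,.162))
```

```text
top 186 [352.29032258 207.20430108] [ 0.55316998 -0.16523982  0.12949357]
top 97 [253.74226804 251.64948454] [0.43529624 0.09902101 0.02468844]
scene 18 [165.5        244.33333333] [ 0.49974646 -0.19699441  0.03658755]
target [ 0.6356 -0.0309  0.162 ] shift mm [-0.5 -0.3 18.1] turn [0. 0. 0.] pos [ 0.6351 -0.0307  0.1801] F [1.2 0.8 0.5] t 5.75
```

View pics/scene5.png

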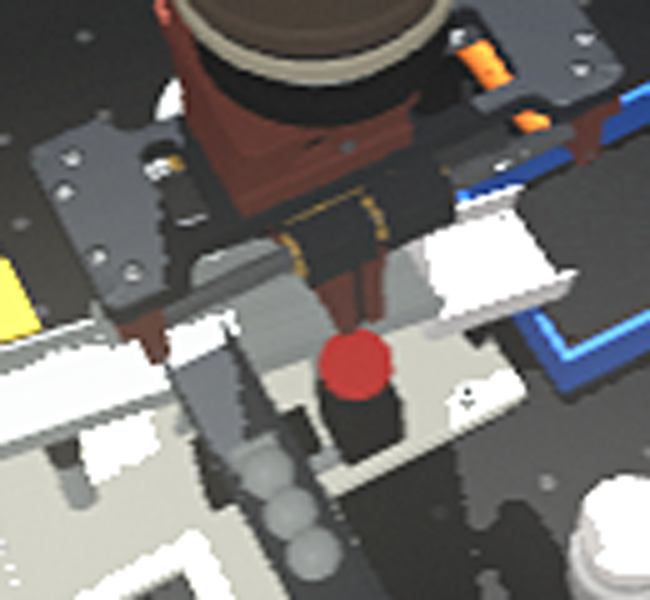

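The fingers are above and near the cap at crop (355,325), and the balls are still waiting. Before descending, I'll check depth at the fingertip and at the gripper's hanging tabs.

Run:
```python
from h import *
z=load("scene",5)
def pj(P):
    c=z['R']@P+z['t']; u=z['K']@c; return (u[:2]/u[2]-[180,180])*5
for h in(.162,.18,.19,.2,.21,.22): print(h,pj(np.array([.6351,-.0307,h])))
def at(x,y):
    m=np.zeros((420,560),bool); m[180+y//5,180+x//5]=1; return pts(z,m)
for q in[(150,345),(155,355),(345,300),(345,315),(350,322),(370,305),(375,312),(355,350),(355,335),(345,328),(585,150)]: print(q,at(*q))
```

```text
0.162 [351.84046549 350.67355523]
0.18 [349.78999874 328.11244412]
0.19 [348.61549481 315.18947737]
0.2 [347.41466112 301.97680648]
0.21 [346.18660224 288.46457923]
0.22 [344.9303817  274.64249155]
(150, 345) [[ 0.68356434 -0.10127923  0.29493006]]
(155, 355) [[ 0.68300797 -0.10060643  0.28690729]]
(345, 300) [[ 0.6475739  -0.03376978  0.22492092]]
(345, 315) [[ 0.64774078 -0.0342919   0.21456863]]
(350, 322) [[ 0.64721935 -0.0325858   0.20901815]]
(370, 305) [[ 0.64525607 -0.0246188   0.21240469]]
(375, 312) [[ 0.64535578 -0.02296741  0.20801144]]
(355, 350) [[ 0.63583964 -0.02961823  0.16331741]]
(355, 335) [[ 0.62786588 -0.02762345  0.15971883]]
(345, 328) [[ 0.64722196 -0.03453384  0.20633043]]
(585, 150) [[0.65124179 0.04914707 0.28954665]]
```

The depth confirms that the tips sit about 19–20 mm above the reported TCP. The cap should therefore start to move at TCP z≈0.143 and bottom out at ≈0.125. I'll press and hold.

Call:
carry_out([
  [[0, 0, 15], [0, 0, 0]],
  [[0, 0, 30], [0, 0, 0]],
  [[0, 0, 38], [0, 0, 0]],
  [[0, 0, 46], [0, 0, 0]],
  [[0, 0, 54], [0, 0, 0]],
  [[0, 0, 57], [0, 0, 0]],
  [[0, 0, 57], [0, 0, 0]],
  [[0, 0, 57], [0, 0, 0]],
])

```text
clock: 6.55
position: [0.6349, -0.0306, 0.1242]
eef_rot: [0.327, -3.124, -0.002]
contact_force: [-9.0, 1.0, 17.7]
finger_gap: 0.005
```

Run:
```python
from h import *
from cell import eyes
p,d=eyes.snapshot("scene"); np.savez("scene6.npz",p=p,d=d,**eyes.calibration("scene"))
cv2.imwrite("pics/scene6.png",cv2.resize(p[180:300,180:350,::-1],None,fx=4.5,fy=4.5,interpolation=cv2.INTER_CUBIC))
shift(W(.07,.045,.12))
```

```text
target [ 0.6356 -0.0309  0.12  ] shift mm [-0.6 -0.5  4.2] turn [ 0.1 -0.   0. ] pos [ 0.6349 -0.0306  0.1242] F [-8.9  1.1 17.6] t 6.6
```

View pics/scene6.png

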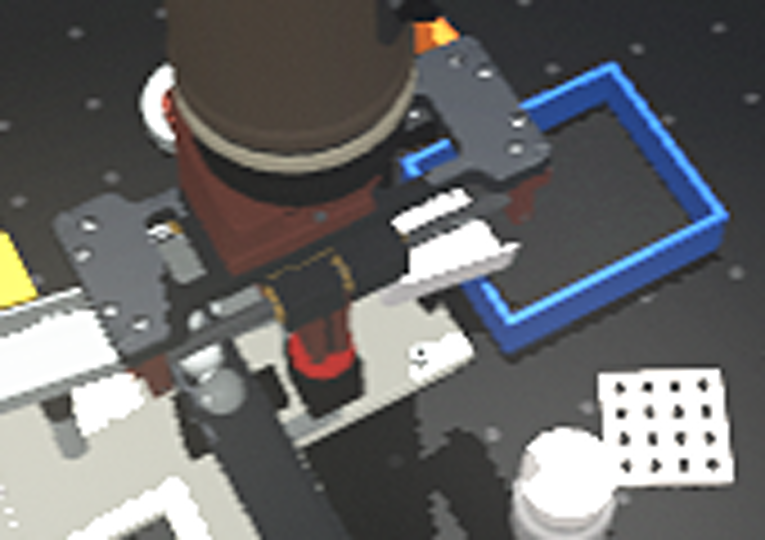

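At 17.6 N the cap is on its stop, and the balls are rolling toward the gate at about (205,370). I'll hold for another 3.6 s.

Call:
carry_out([
  [[0, 0, 0], [0, 0, 0]],
  [[0, 0, 0], [0, 0, 0]],
  [[0, 0, 0], [0, 0, 0]],
  [[0, 0, 0], [0, 0, 0]],
  [[0, 0, 0], [0, 0, 0]],
  [[0, 0, 0], [0, 0, 0]],
  [[0, 0, 0], [0, 0, 0]],
  [[0, 0, 0], [0, 0, 0]],
  [[0, 0, 0], [0, 0, 0]],
  [[0, 0, 0], [0, 0, 0]],
  [[0, 0, 0], [0, 0, 0]],
  [[0, 0, 0], [0, 0, 0]],
])

```text
clock: 7.8
position: [0.6349, -0.0305, 0.1241]
eef_rot: [0.327, -3.124, -0.002]
contact_force: [-8.7, 0.9, 17.9]
finger_gap: 0.004
```

Call:
carry_out([
  [[0, 0, 0], [0, 0, 0]],
  [[0, 0, 0], [0, 0, 0]],
  [[0, 0, 0], [0, 0, 0]],
  [[0, 0, 0], [0, 0, 0]],
  [[0, 0, 0], [0, 0, 0]],
  [[0, 0, 0], [0, 0, 0]],
  [[0, 0, 0], [0, 0, 0]],
  [[0, 0, 0], [0, 0, 0]],
  [[0, 0, 0], [0, 0, 0]],
  [[0, 0, 0], [0, 0, 0]],
  [[0, 0, 0], [0, 0, 0]],
  [[0, 0, 0], [0, 0, 0]],
])

```text
clock: 9.0
position: [0.6349, -0.0305, 0.1242]
eef_rot: [0.327, -3.124, -0.002]
contact_force: [-9.2, 1.8, 17.1]
finger_gap: 0.005
```

Call:
carry_out([
  [[0, 0, 0], [0, 0, 0]],
  [[0, 0, 0], [0, 0, 0]],
  [[0, 0, 0], [0, 0, 0]],
  [[0, 0, 0], [0, 0, 0]],
  [[0, 0, 0], [0, 0, 0]],
  [[0, 0, 0], [0, 0, 0]],
  [[0, 0, 0], [0, 0, 0]],
  [[0, 0, 0], [0, 0, 0]],
  [[0, 0, 0], [0, 0, 0]],
  [[0, 0, 0], [0, 0, 0]],
  [[0, 0, 0], [0, 0, 0]],
  [[0, 0, 0], [0, 0, 0]],
])

```text
clock: 10.2
position: [0.6349, -0.0306, 0.1241]
eef_rot: [0.327, -3.124, -0.002]
contact_force: [-9.2, 0.4, 18.0]
finger_gap: 0.004
```

Run:
```python
from h import *
from cell import eyes
for n in("top","scene"):
    p,d=eyes.snapshot(n); np.savez(n+"7.npz",p=p,d=d,**eyes.calibration(n))
    q=p[140:260,200:430] if n=="top" else p[160:320,70:350]
    cv2.imwrite(f"pics/{n}7.png",cv2.resize(q[:,:,::-1],None,fx=2.8,fy=2.8,interpolation=cv2.INTER_CUBIC))
shift(W(.07,.045,.2))
```

```text
target [ 0.6356 -0.0309  0.2   ] shift mm [ -0.6  -0.4 -75.8] turn [ 0.1 -0.   0. ] pos [ 0.6349 -0.0305  0.1242] F [-9.4  0.5 17.6] t 10.3
```

View pics/scene7.png

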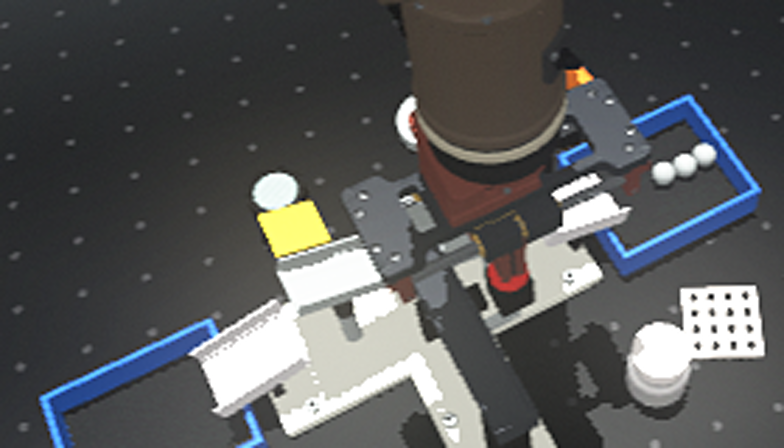

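View pics/top7.png

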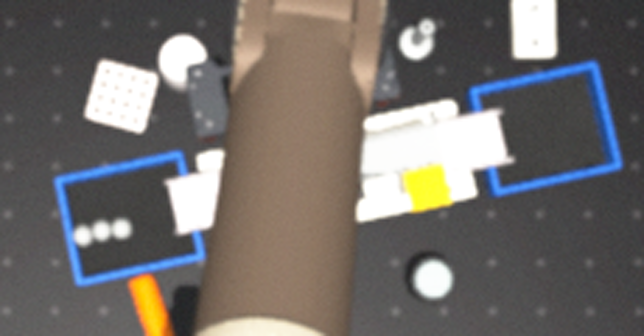

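All three balls are in the left tray, at scene crop (663–705,155–173), and the chute is empty. Now I'll lift straight up, then clear.

Call:
carry_out([
  [[0, 0, -15], [0, 0, 0]],
  [[0, 0, -35], [0, 0, 0]],
  [[0, 0, -70], [0, 0, 0]],
  [[0, 0, -100], [0, 0, 0]],
  [[0, 0, -130], [0, 0, 0]],
  [[30, 0, -140], [0, 0, 0]],
  [[70, 0, -140], [0, 0, 0]],
  [[110, 0, -140], [0, 0, 0]],
  [[140, 0, -140], [0, 0, 0]],
  [[140, 0, -140], [0, 0, 0]],
  [[140, 0, -140], [0, 0, 0]],
  [[140, 0, -140], [0, 0, 0]],
])

```text
clock: 11.5
position: [0.4996, -0.0594, 0.2627]
eef_rot: [-0.328, 3.123, -0.0]
contact_force: [-0.1, 0.1, -0.5]
finger_gap: 0.003
```

Run:
```python
from h import *
from cell import eyes
for n in("top","scene"):
    p,d=eyes.snapshot(n); np.savez(n+"8.npz",p=p,d=d,**eyes.calibration(n))
    if n=="scene": cv2.imwrite(f"pics/{n}8.png",cv2.resize(p[120:400,70:370][:,:,::-1],None,fx=2.1,fy=2.1,interpolation=cv2.INTER_CUBIC))
    z=load(n,8)
    for k in 'yr':
        for a,c,m in blobs(z,k): P=pts(z,m);print(n,k,a,c,np.median(P,0),P[:,2].max())
shift(W(.07,.045,.2))
```

```text
top y 44 [295.68181818 223.45454545] [ 0.51114846 -0.01806291  0.08525526] 0.40565221563085985
top y 99 [253.80808081 251.93939394] [0.43527745 0.09885256 0.02372752] 0.030960037294597325
top r 95 [300.48421053 174.33684211] [ 0.63644709 -0.02883493  0.16031212] 0.16856790126482532
scene y 92 [282.0326087  192.57608696] [0.43397527 0.09693632 0.02485686] 0.028760397097562236
scene y 195 [250.0974359  220.43589744] [ 0.52534851 -0.00473789  0.08429345] 0.09112026474218037
scene y 94 [181.39361702 239.43617021] [ 0.55563959 -0.15290517  0.12781495] 0.13178875775461926
scene y 18 [165.5        244.33333333] [ 0.49979924 -0.19698328  0.03441926] 0.13775195134138243
scene r 106 [249.31132075 252.60377358] [ 0.63880395 -0.03413183  0.16193268] 0.16491772649770692
target [ 0.6356 -0.0309  0.2   ] shift mm [-139.1   -0.4   62.3] turn [-0.  -0.   0.1] pos [ 0.4994 -0.0595  0.2623] F [-0.3  0.2  0.2] t 11.6
```

View pics/scene8.png

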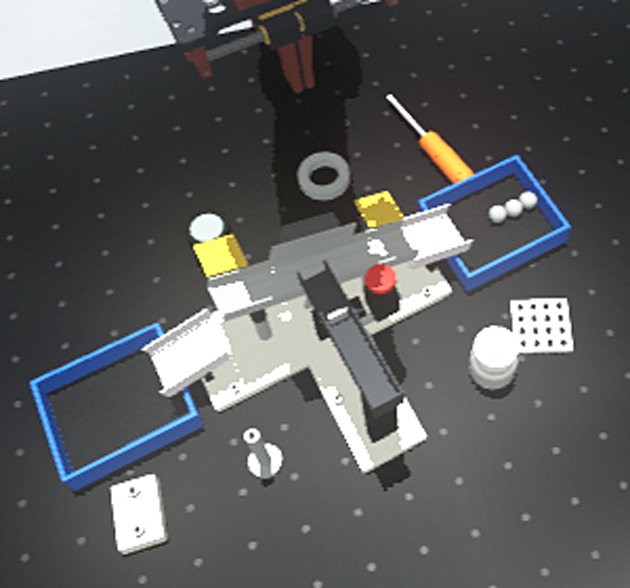

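The final view shows three balls in a row in the left tray at (498–528,200–213), in the same place as before the lift. The cap is back up at z≈0.161, the gate is over to the left and the bystanders are standing where they were.

```bash
python3 -c "
from cell import sign_off; print(sign_off())"
```

```text
the job is handed in; nothing more can be done
None
```

I rocked the gate over from the right to the left by pressing the raised left thumb plate, while all three balls still waited in the chute. I then held the release cap fully down for about 4 s at about 18 N, let it spring back, moved the arm clear and handed the job in at 11.6 s.

**Last checks:**
- **Gate:** the left plate is at about 84 mm and the right at about 128 mm, so it lies on the left stop.
- **Cap:** back up at about 161 mm.
- **Balls:** all three lie in the left tray, and their image position did not change between two looks 1.3 s apart.
- **Bystanders:** they look undisturbed by eye. I did not measure each one.
- **Contact:** the force on the tool was about 0 N.

**One disagreement:** with the gripper shut, the real fingertips sit about 19 mm above the reported TCP. Because of that, the first press stopped just short of level, and I mended it by pressing 15 mm further.

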